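# Restart the tripped sand mixer from its control desk

### The arm

A 6-joint arm with a two-finger parallel gripper is mounted at the origin on the work surface. World frame = base frame: x ahead of the robot, y to its left, z up, the work surface at z = 0. Lengths are in mm, angles in degrees, forces in N, time in s.
With the tool pointing down it reaches from about 300 to 850 mm from the base axis. Payload 4.2 kg.
Tool frame: the origin (TCP) lies at the very end of the fingers, on their centre line; the grasp point (between the pads) lies 19 mm behind it (env.grasp_offset is the distance from the TCP to the grasp point, in mm); z points along the fingers, y is the line along which they close (so a half turn about z gives the same grasp; the last joint's range is limited). The gripper opens to 91 mm and grips with 3 to 60 N. Pads are 32 mm wide; open, the fingers measure 118 mm over their backs; the gripper's body (76 mm by 178 mm) begins 60 mm behind the grasp point.
Start: joints at [65.088, 18.312, 89.639, -0, 72.044, -1.146], TCP at [231.734, 526.256, 188.676] pointing down, gripper open.
Joint ranges: [-177.97, 177.97], [-48.28, 115.42], [12.27, 149.76], [-77.06, 257.06], [2.81, 150.46], [-146.56, 146.56]. Speed limits (degrees/s): [147.25, 147.25, 180, 180, 180, 180].

### API

Orientations are given as [roll, pitch, yaw] about the fixed x, y, z axes, in that order (R = Rz(yaw) Ry(pitch) Rx(roll)).
In Python, from workcell import env, eyes gives the robot as it stands.
- The arm moves only by the tool send_rows, never from a script. Its arguments are lists of equal length, an entry for each row: "grip": the opening, from -1 (shut) to 1 (fully open), so that 0 is half open; "xyz": the shift along the world's x, y, z in m, a list of three; "yaw": the turn about the world's z in degrees. A call has 1 to 8 rows; each row is the pose to reach, as a shift and turn from the pose commanded when the call began; what a row does not reach only later rows make up. A row lasts 1/12 s, in which the tool goes at most 41.7 mm and 7.16 degrees, less where a joint would pass 70% of its speed; a pose out of reach is approached as far as the arm can. A call with a gripper value outside its range is refused whole. The fingers move at their own pace and stop on an object; "grip_force" is the grip in N (left out, the last holds). Time passes only in rows, so rows that repeat a pose let the fingers close. It gives the time, the measured TCP pose, the force, the opening and the grip force at its end, in the units of the state.
- env.state(): the state, without advancing time (a new reading comes with each control period).
- eyes.grab_frame(name): name is "side" or "top" or "wrist"; returns a dict with "frame" (384x512x3 uint8, red, green, blue), "fx", "fy", "cx", "cy" (pixels), "pose" (4x4, takes a point from camera to world coordinates). Camera axes: x right, y down, z forward; pixel columns grow to the right and rows downward; lengths in mm; the calibration is good to about 2 mm. The wrist camera is an equidistant fisheye: a pixel r from the principal point sees the ray r / f radians off the axis. A picture is of the moment at which its call begins. There is no depth.
- env.job_done(): hands the job in; it is judged then, once.
The state is a dict: "time_s": time; "qpos": joint angles; "qvel": joint speeds; "effort": joint torques, N m; "ee_pos": TCP position; "ee_rot": TCP orientation; "force": force on the tool from outside, world axes, zero at the start; "torque": the same for the moment, N m; "gripper_width": finger opening in mm; "gripper_force": force on a finger pad.
Only numpy, scipy, OpenCV 4.12 (cv2) and the standard library are available. Lean on these libraries where they do the work, as an engineer would, in place of code of your own. Each camera call takes 0.05 s, during which the arm holds its last target. There are 200 camera calls.

### The job

The sand mixer has tripped out; bring it back up from its control desk on the bench, pressing with the fingertips only. First push the popped-out breaker button fully home, next rock the main switch right over to on by its raised far end, then press the round start button well in and keep it in for about two seconds while the warning horn sounds, and let it go. Do not press the square inching button or the palm-head stop button, and leave the loose tools and other things lying around the desk where they are.

Things in the scene. Friction and masses are not known exactly. Their poses are not given: they have to be found in the camera images.
- desk: Grey sloping control desk bolted to the bench, 275 mm deep, 380 mm wide, turned up to 15 degrees. 55 mm high in front; its face rises 14 degrees away from the robot to a level ledge 105 mm high at the back. Origin: centre of its underside; x away from the robot, y to the left. Controls in a row are at least 75 mm apart, the front and back rows 95 mm.
- panel: Aluminium front plate, 196 x 366 x 2 mm, origin at its middle on the desk face; x up the slope, y left, z the outward normal, along which all buttons move. Front row (x = -45 mm), left to right: rocker, two push buttons (start and inching, either order), palm-head stop. Back row (x = +50 mm): ammeter (72 mm square, 11 mm proud), pilot lamp (19 mm proud), two breakers at y = -45 and -120 mm.
- tripped_breaker (a joint): Travel (m) of the popped-out push-to-reset breaker: 0 = popped out, 0.012 = fully home, where it stops. It resists with about 5 N and stays where it is pushed. It is in either of the two breaker places.
- tripped_top (a point): Middle of the top of the popped-out breaker's round black button, 16 mm in diameter, standing 22 mm above the desk face (10 mm when home) out of a steel nut 8 mm high and 27 mm across. The point moves with the button; z is the outward normal.
- set_breaker (a joint): Travel (m) of the other breaker, the same in every way but already home (0.012).
- set_top (a point): Middle of the top of the other breaker's button, about 10 mm above the desk face.
- rocker (a joint): Angle (rad) of the main rocker switch: 0 = off (near half flat, far half raised), 0.4 = on (far half pressed right down and flat, near half raised). Needs about 3 N at its end and stays where it is left. Black, 50 mm long up the slope, 30 mm wide, shallow V top, in a 65 x 44 mm grey frame 8 mm high at panel x = -45, y = 125 mm.
- rocker_far_end (a point): Point on top of the rocker's raised far half, 18 mm from its pivot line: press here along the panel's normal. The pivot line is 15 mm above the desk face; the point is 22 mm above the face when off and 15 mm when on; the tip of the raised half is 25 mm above. The point's axes turn with the rocker.
- start_button (a joint): Travel (m) of the start button: 0 = out, 0.007 = fully pressed, where it stops. A spring pushes it out with 1 N at rest and 6 N fully pressed.
- start_top (a point): Middle of the top of the start button: ROUND flat black head, 34 mm in diameter, top 21 mm above the desk face, on a 42 mm round steel collar 10 mm high. At panel y = +45 or -30 mm. Moves with the button; z is the outward normal.
- inch_button (a joint): Travel (m) of the inching button, 0 = out; same spring and stroke as the start button. Not to be pressed.
- inch_top (a point): Middle of the top of the inching button: SQUARE flat black head 28 x 28 mm, same height and collar as the start button, in the other of the two places.
- stop_button (a joint): Travel (m) of the stop button, 0 = out, stroke 0.007, 2 to 9 N. Not to be pressed.
- stop_top (a point): Middle of the top of the stop button: black mushroom head 44 mm in diameter, top 38.5 mm above the desk face, at panel x = -45, y = -128 mm.
- sprue_pin: Loose tapered wooden pin, 30 mm in diameter at the foot, 45 mm high, standing on the desk's ledge behind the pilot lamp. Origin: centre of its underside. Leave alone.
- spanner: Loose steel spanner, 150 mm long, lying across the ledge behind the breakers. Origin under its middle. Leave alone.
- trowel: Loose moulder's trowel, about 230 mm long, 23 mm high, lying on the bench in front of the desk. Origin where blade and handle meet, on the underside. Leave alone.
- strike_bar: Loose wooden strike-off bar, 300 x 38 x 14 mm, on the bench left of the desk. Origin under its middle. Leave alone.
- brush: Loose bench brush, 200 mm long, on the bench right of the desk. Origin under its middle. Leave alone.
- parting_tin: Loose tin, 72 mm in diameter, 95 mm high, on the bench right of the desk. Origin under its middle. Leave alone.
- pattern: Loose turned wooden pattern, 104 mm in diameter, 45 mm high, on the bench left of the desk. Origin under its middle. Leave alone.

How it is judged (in metres and radians):
On the way, in this order (a step that is already met when the one before it is completed fails the run):
1. the popped-out breaker is pushed fully home (value of joint tripped_breaker above 0.0105 m), for 0.2 s.
2. the main rocker is rocked right over to on (value of joint rocker above 0.33 rad), for 0.2 s.
3. the round start button is kept pressed for about two seconds (at least 1.6 s) (value of joint start_button above 0.0045 m), for 1.6 s.
At the end, for the whole second after the job is handed in: Both breakers are home (within 1.5 mm), the main rocker is on (beyond 0.33 of 0.4 rad), the start, inching and stop buttons are all out (within 1 mm), and every loose thing is within 20 mm of where it was (value of joint each of tripped_breaker, set_breaker above 0.0105 m and value of joint rocker above 0.33 rad and value of joint each of start_button, inch_button, stop_button below 0.001 m and distance of each of sprue_pin, spanner, trowel, strike_bar, brush, parting_tin, pattern from where it was at the start of the episode below 0.02 m); the robot touches nothing.
It fails at once if the main rocker is switched on while the tripped breaker is still out (value of joint rocker above 0.15 rad and value of joint tripped_breaker below 0.009 m).
It fails at once if the start button is pressed while the main rocker is not on (value of joint start_button above 0.003 m and value of joint rocker below 0.3 rad).
It fails at once if the square inching button is pressed (value of joint inch_button above 0.002 m).
It fails at once if the stop button is pressed (value of joint stop_button above 0.002 m).
It fails at once if a loose thing is lifted, carried or shoved more than 20 mm (distance of any of sprue_pin, spanner, trowel, strike_bar, brush, parting_tin, pattern from where it was at the start of the episode above 0.02 m).
It also fails if it takes over 54 s, if anything falls off the work surface, if the arm or the gripper's body presses on something with over 40 N, if the wrist force passes 120 N, or if a joint passes its speed limit or range.

## Working session

There is one attempt and no reset: what is moved stays moved. The work goes in short steps, Python scripts to look and compute and a tool call to move; the robot and the scene stay as the last step left them, time stands still between calls to the robot, and variables do not carry over. Pictures are saved under pics/ and viewed, at most 10 in all, crops included, and the job is handed in when it is done.

Besides the shell and the picture viewer there is one more tool, called after "Request:" in YAML: its name, and indented under it one key for each argument. send_rows: Moves the arm, as the interface text tells. Its arguments: {"type":"object","properties":{"grip":{"type":"array"},"xyz":{"type":"array"},"yaw":{"type":"array"},"grip_force":{"type":"number"}},"required":["grip","xyz","yaw"]}

```bash
mkdir -p pics; python3 - <<'E'
from workcell import env, eyes
import cv2, pickle
s=env.state(); print(s['time_s'],s['ee_pos'],s['ee_rot'],s['gripper_width'])
for n in('top','side'):
    f=eyes.grab_frame(n); pickle.dump(f,open(n+'.pkl','wb'))
    cv2.imwrite(f'pics/{n}.png',cv2.resize(f['frame'][:,:,::-1],(800,600),interpolation=cv2.INTER_CUBIC))
    print(n,f['fx'],f['cx'],f['cy'],f['pose'].round(3).tolist())
E
```

```text
0.0 [231.51448377 525.73248851 187.81419788] [-1.79897976e+02 -8.02815732e-04  1.56232379e+02] 91.13684996567615
top 482.4122632769885 265.15728122528117 195.35117265777578 [[0.005, -0.992, 0.126, 423.922], [-1.0, -0.005, 0.001, 84.387], [-0.0, -0.126, -0.992, 1495.129], [0.0, 0.0, 0.0, 1.0]]
side 400.24709138084864 259.19054833878744 181.89618957917796 [[0.948, -0.248, 0.198, 393.29], [-0.318, -0.715, 0.622, -581.66], [-0.013, -0.653, -0.757, 858.694], [0.0, 0.0, 0.0, 1.0]]
```

View pics/top.png

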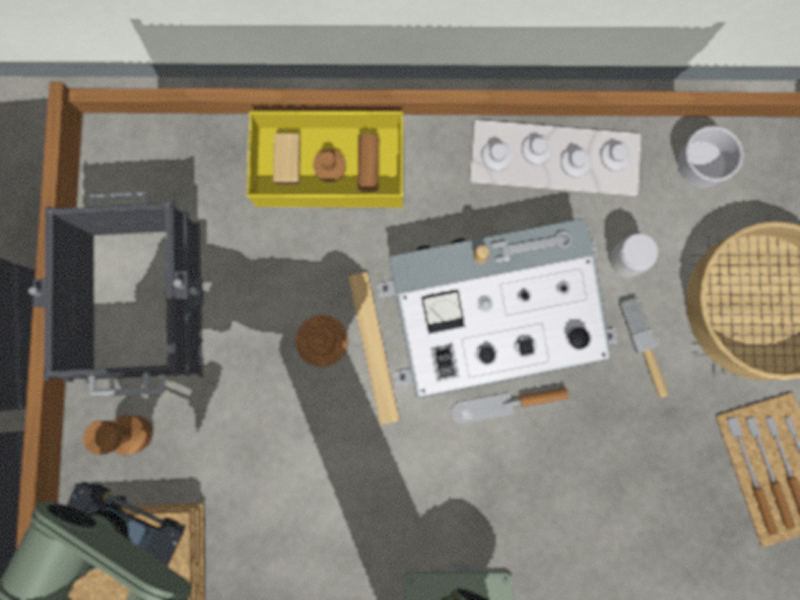

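View pics/side.png

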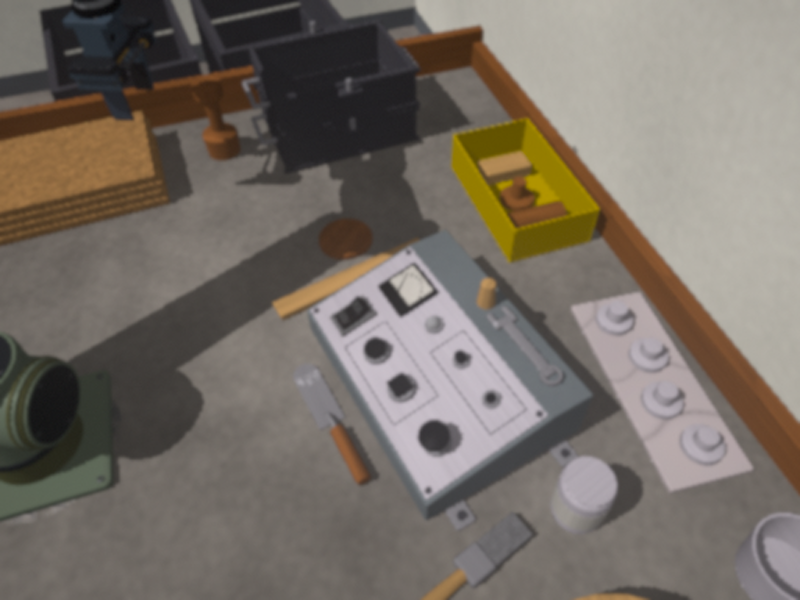

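The top view shows the desk at about (500,310), with the rocker at (445,360), the round start button at (486,353), the square inching button at (525,345) and the stop button at (578,336). The breakers are at (524,295) and (563,288). The side view agrees: start (376,349), inching (402,386). I'll enlarge both to find the tripped breaker.

```bash
python3 - <<'E'
import cv2, pickle, numpy as np
t=pickle.load(open('top.pkl','rb'))['frame'][135:260,240:400,::-1]
s=pickle.load(open('side.pkl','rb'))['frame'][145:335,185:385,::-1]
a=cv2.resize(t,None,fx=5,fy=5,interpolation=cv2.INTER_CUBIC); print(a.shape)
b=cv2.resize(s,None,fx=3,fy=3,interpolation=cv2.INTER_CUBIC);print(b.shape)
cv2.imwrite('pics/topc.png',a);cv2.imwrite('pics/sidec.png',b)
E
```

```text
(625, 800, 3)
(570, 600, 3)
```

View pics/topc.png

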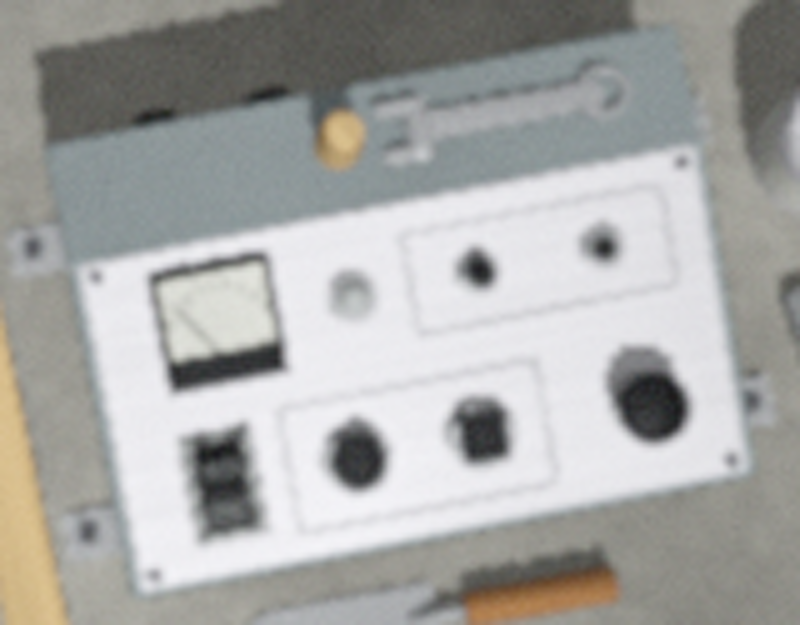

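View pics/sidec.png

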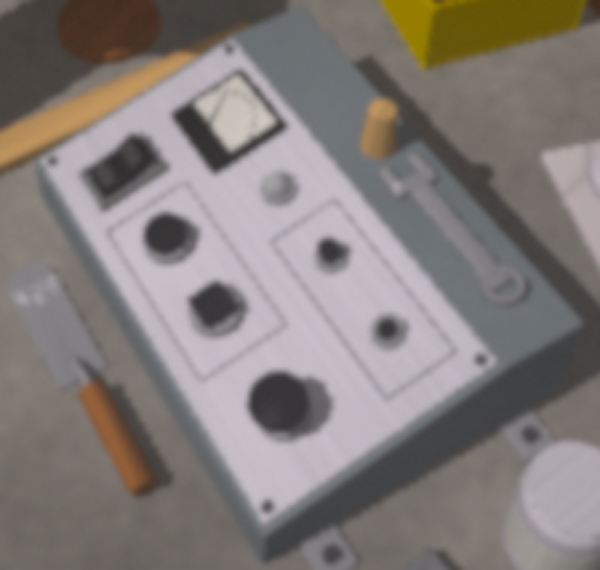

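The raised breaker is the left one (y=-45): in both views its button is displaced from its nut, at top crop (481,266) and side crop (330,250). The panel screws show clearly in both crops. I'll fit the panel pose to these points.

```bash
cat > fit.py <<'E'
import pickle, numpy as np
from scipy.optimize import least_squares
from scipy.spatial.transform import Rotation as R
def panel(p,q):  # p: x,y,z,yaw(deg)
    return np.array(p[:3])+(R.from_euler('z',p[3],degrees=True)*R.from_euler('y',-14,degrees=True)).apply(q)
def proj(f,P):
    c=(np.c_[P,np.ones(len(P))]@np.linalg.inv(f['pose']).T)[:,:3]
    return np.c_[f['fx']*c[:,0]/c[:,2]+f['cx'],f['fy']*c[:,1]/c[:,2]+f['cy']]
ctl=np.array([[50,-45,22],[50,-120,10],[-45,45,21],[-45,-30,21],[-45,-128,38.5]],float)
def pts(p):
    u,v=p[4:6]
    return panel(p,np.r_[[[u,v,2],[u,-v,2],[-u,-v,2],[-u,v,2]],ctl])
if __name__=='__main__':
    T,S=[pickle.load(open(n+'.pkl','rb')) for n in('top','side')]
    t=np.array([[97,277],[682,162],[731,460],[153,576],[481,266],[602,245],[358,455],[484,432],[654,405]])
    s=np.array([[229,48],[481,359],[267,507],[53,161],[330,248],[388,328],[169,234],[214,305],[279,402]])
    t=(t+.5)/5-.5+[240,135]; s=(s+.5)/3-.5+[185,145]
    def res(p,off=np.zeros(12)): return np.r_[(proj(T,pts(p))-t).ravel(),(proj(S,pts(p))-s).ravel()]
    r=least_squares(res,[550,0,80,10,88,173],loss='soft_l1')
    print(r.x.round(2)); print(res(r.x).reshape(-1,2).round(1).tolist())
    np.save('p.npy',r.x)
    q={'desk centre':[37/np.cos(np.radians(14)),0,0],'trip':[50,-45,22],'rock':[-27,125,22],'start':[-45,45,21],'stop':[-45,-128,38.5],'amm':[50,130,11]}
    for k,v in q.items(): print(k,panel(r.x,np.array(v,float)).round(1))
    print('normal',panel(r.x,np.array([0,0,1.]))-r.x[:3])
E
python3 fit.py
```

```text
[569.08 -84.36  77.25  11.64  90.36 175.21]
[[-0.4, -0.9], [-0.4, -1.2], [-0.3, -1.3], [0.1, -1.2], [0.2, 0.7], [0.2, -0.5], [0.3, 0.7], [0.2, 0.2], [0.4, -0.0], [0.4, 1.1], [0.2, 0.5], [0.5, 0.5], [-0.0, 0.8], [-0.7, -0.3], [-0.0, 0.3], [-1.5, -0.6], [-0.6, -0.6], [-0.6, -1.2]]
desk centre [605.3 -76.9  86.5]
trip [ 620.5 -119.7  110.7]
rock [513.   31.7  92.1]
start [512.3 -50.1  86.7]
stop [ 543.  -220.4  103.7]
amm [587.8  52.2 100. ]
normal [-0.23694536 -0.04881703  0.97029573]
```

Request:
send_rows:
  grip: [-1, -1, -1, -1, -1, -1, -1, -1]
  xyz:
    - [0.02, -0.036, 0.008]
    - [0.04, -0.072, 0.016]
    - [0.06, -0.108, 0.024]
    - [0.08, -0.144, 0.032]
    - [0.1, -0.18, 0.04]
    - [0.12, -0.216, 0.048]
    - [0.14, -0.252, 0.056]
    - [0.16, -0.288, 0.064]
  yaw: [-7, -14, -21, -28, -35, -42, -49, -54.6]
  grip_force: 15

```text
time_s: 0.77
ee_pos: [390.9, 238.3, 252.4]
ee_rot: [-180.0, 0.0, 101.3]
force: [0.9, -0.2, 0.4]
gripper_width: 40.6
gripper_force: 0.0
```

Request:
send_rows:
  grip: [-1, -1, -1, -1, -1, -1, -1, -1]
  xyz:
    - [0.02, -0.036, 0]
    - [0.04, -0.072, 0]
    - [0.06, -0.108, 0]
    - [0.08, -0.144, 0]
    - [0.1, -0.18, 0]
    - [0.12, -0.216, 0]
    - [0.14, -0.252, 0]
    - [0.15, -0.27, 0]
  yaw: [0, 0, 0, 0, 0, 0, 0, 0]

```text
time_s: 1.43
ee_pos: [542.1, -33.9, 251.5]
ee_rot: [-180.0, 0.1, 101.5]
force: [-0.0, 0.2, -0.4]
gripper_width: 0.6
gripper_force: 0.0
```

```bash
python3 - <<'E'
from workcell import env, eyes
import cv2, pickle
f=eyes.grab_frame('wrist'); pickle.dump(f,open('w1.pkl','wb'))
cv2.imwrite('pics/w1.png',cv2.resize(f['frame'][:,:,::-1],(800,600),interpolation=cv2.INTER_CUBIC))
print(f['fx'],f['cx'],f['cy'],f['pose'].round(3).tolist())
E
```

```text
297.3186396354542 253.23810608473264 190.72605949870157 [[0.98, 0.193, 0.048, 527.838], [0.199, -0.951, -0.235, 31.786], [0.001, 0.24, -0.971, 448.011], [0.0, 0.0, 0.0, 1.0]]
```

View pics/w1.png

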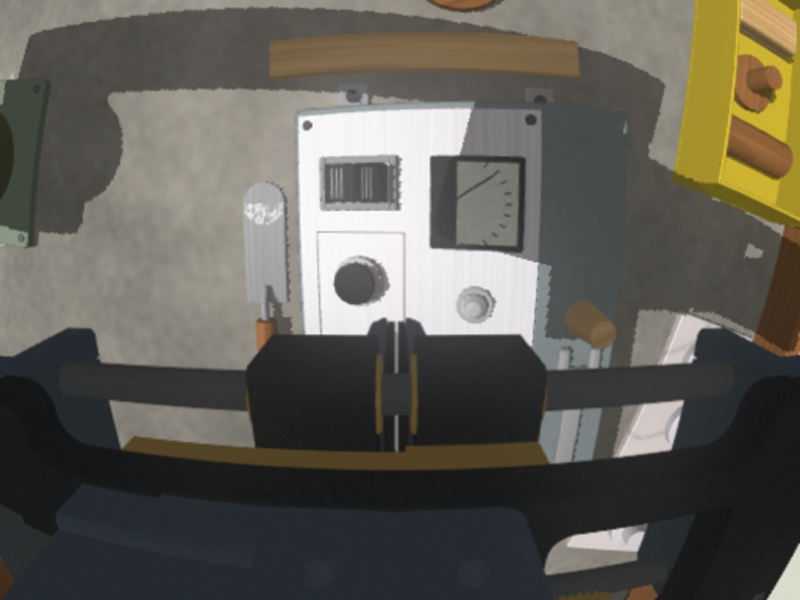

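The wrist view shows two screws at (531,119) and (307,126), the rocker frame centre at about (360,183) and the start button top at (357,284). The gripper hides the breakers, so I'll shift right for a second view.

Request:
send_rows:
  grip: [-1, -1, -1, -1, -1, -1]
  xyz:
    - [0.01, -0.036, 0]
    - [0.02, -0.072, 0]
    - [0.03, -0.108, 0]
    - [0.04, -0.144, 0]
    - [0.05, -0.17, 0]
    - [0.05, -0.17, 0]
  yaw: [0, 0, 0, 0, 0, 0]

```text
time_s: 1.98
ee_pos: [591.5, -204.5, 250.6]
ee_rot: [-179.9, 0.1, 101.4]
force: [-0.6, -0.4, -0.2]
gripper_width: 0.3
gripper_force: 0.0
```

```bash
python3 - <<'E'
from workcell import env, eyes
import cv2, pickle
f=eyes.grab_frame('wrist'); pickle.dump(f,open('w2.pkl','wb'))
cv2.imwrite('pics/w2.png',cv2.resize(f['frame'][:,:,::-1],(800,600),interpolation=cv2.INTER_CUBIC))
print(f['pose'].round(3).tolist())
E
```

```text
[[0.98, 0.192, 0.047, 577.499], [0.197, -0.952, -0.236, -138.807], [-0.0, 0.24, -0.971, 447.157], [0.0, 0.0, 0.0, 1.0]]
```

View pics/w2.png

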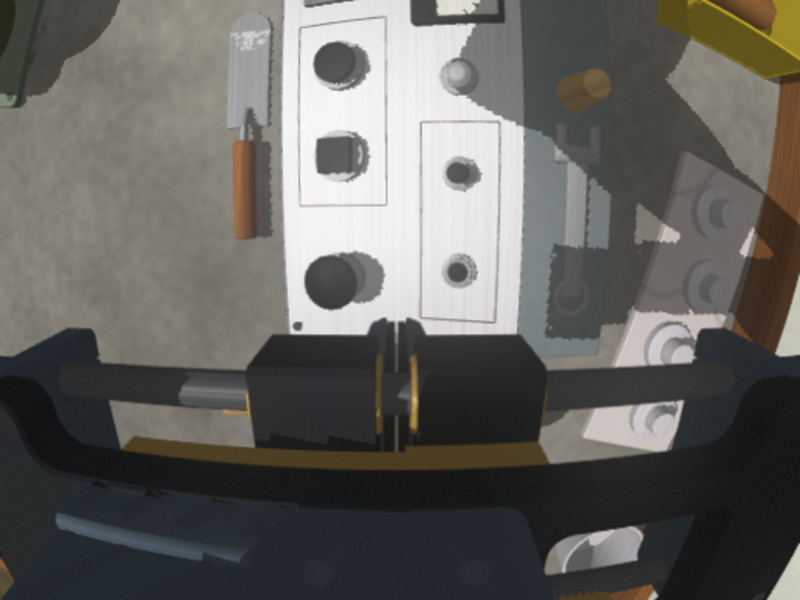

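The second wrist view shows start (334,63), inching (335,155), stop (330,282), the tripped breaker (457,173), standing proud of its nut, and the set one (457,272). The BR screw is at (298,325). Next I refine the fit with both wrist views.

```bash
cat > fit2.py <<'E'
from fit import *
W=[pickle.load(open(n+'.pkl','rb')) for n in('w1','w2')]
def fish(f,P):
    c=(np.c_[P,np.ones(len(P))]@np.linalg.inv(f['pose']).T)[:,:3]
    rho=np.hypot(c[:,0],c[:,1]); th=np.arctan2(rho,c[:,2])
    return c[:,:2]/rho[:,None]*th[:,None]*f['fx']+[f['cx'],f['cy']]
# index into pts: 0TL 1TR 2BR 3BL 4trip 5set 6start 7sq 8stop
obs=[([0,3,6],[[531,119],[307,126],[357,284]]),([2,4,5,6,7,8],[[298,325],[457,173],[457,272],[334,63],[335,155],[330,282]])]
def res(p): return np.concatenate([(fish(f,pts(p)[i])-((np.array(o)+.5)*.64-.5)).ravel() for f,(i,o) in zip(W,obs)])
r=least_squares(res,np.load('p.npy'),loss='soft_l1')
print(r.x.round(2)); print(res(r.x).reshape(-1,2).round(1).tolist()); np.save('p2.npy',r.x)
q={'trip':[50,-45,22],'trip home':[50,-45,10],'rock':[-27,125,22],'rock on':[-27,125,15],'start':[-45,45,21],'start in':[-45,45,14],'pin?':[90,0,20]}
for k,v in q.items(): print(k,panel(r.x,np.array(v,float)).round(1))
E
python3 fit2.py
```

```text
[567.62 -85.23  73.38  11.75  92.2  176.27]
[[0.3, 0.3], [0.1, -0.4], [-1.6, -0.5], [0.3, -0.0], [-0.0, -0.0], [0.4, -0.7], [0.3, 0.2], [-0.1, 0.4], [-0.4, 0.6]]
trip [ 619.1 -120.5  106.8]
trip home [ 621.9 -119.9   95.2]
rock [511.3  30.7  88.2]
rock on [513.   31.1  81.4]
start [510.7 -51.1  82.9]
start in [512.4 -50.8  76.1]
pin? [648.4 -68.4 114.6]
```

Request:
send_rows:
  grip: [-1, -1, -1, -1, -1, -1, -1]
  xyz:
    - [0.008, 0.036, 0]
    - [0.0175, 0.072, -0.01]
    - [0.0175, 0.082, -0.04]
    - [0.0175, 0.082, -0.075]
    - [0.0175, 0.082, -0.105]
    - [0.0175, 0.082, -0.12]
    - [0.0175, 0.082, -0.12]
  yaw: [0, 0, 0, 0, 0, 0, 0]

```text
time_s: 2.62
ee_pos: [604.6, -115.4, 127.9]
ee_rot: [-179.5, -0.2, 101.7]
force: [0.2, 0.3, 0.7]
gripper_width: 0.5
gripper_force: 0.0
```

Request:
send_rows:
  grip: [-1, -1, -1, -1, -1, -1, -1, -1]
  xyz:
    - [0.001, 0, -0.003]
    - [0.0015, 0, -0.006]
    - [0.002, 0, -0.009]
    - [0.003, 0.0005, -0.012]
    - [0.0035, 0.0005, -0.014]
    - [0.004, 0.001, -0.016]
    - [0.0045, 0.001, -0.018]
    - [0.0045, 0.001, -0.018]
  yaw: [0, 0, 0, 0, 0, 0, 0, 0]

```text
time_s: 3.28
ee_pos: [612.5, -116.8, 113.9]
ee_rot: [-180.0, -0.0, 101.6]
force: [-0.6, 0.8, 0.1]
gripper_width: 0.5
gripper_force: 0.0
```

Request:
send_rows:
  grip: [-1, -1, -1, -1, -1, -1]
  xyz:
    - [0.001, -0.004, 0]
    - [0.001, -0.004, 0]
    - [0.001, -0.004, -0.002]
    - [0.0015, -0.004, -0.004]
    - [0.002, -0.0035, -0.006]
    - [0.002, -0.0035, -0.006]
  yaw: [0, 0, 0, 0, 0, 0]

```text
time_s: 3.78
ee_pos: [614.4, -120.1, 107.6]
ee_rot: [-180.0, -0.0, 101.6]
force: [0.2, 0.1, 0.0]
gripper_width: 0.7
gripper_force: 0.0
```

Request:
send_rows:
  grip: [-1, -1, -1, -1]
  xyz:
    - [0.0005, 0, -0.0015]
    - [0.001, 0, -0.003]
    - [0.001, 0, -0.004]
    - [0.001, 0, -0.004]
  yaw: [0, 0, 0, 0]

```text
time_s: 4.12
ee_pos: [615.5, -120.2, 103.9]
ee_rot: [-180.0, -0.0, 101.6]
force: [-0.6, 0.0, -0.2]
gripper_width: 0.4
gripper_force: 0.0
```

Request:
send_rows:
  grip: [-1, -1, -1, -1]
  xyz:
    - [0.0005, 0, -0.0015]
    - [0.001, 0, -0.003]
    - [0.001, 0, -0.004]
    - [0.001, 0, -0.004]
  yaw: [0, 0, 0, 0]

```text
time_s: 4.45
ee_pos: [616.5, -120.2, 99.9]
ee_rot: [-180.0, -0.0, 101.6]
force: [0.7, 0.2, -0.3]
gripper_width: 0.5
gripper_force: 0.0
```

No contact where I expected it, so I'll look using a composite of the side and wrist views.

```bash
python3 - <<'E'
from workcell import env, eyes
import cv2, pickle, numpy as np
S=eyes.grab_frame('side');w=eyes.grab_frame('wrist');pickle.dump((S,w),open('c1.pkl','wb'))
a=cv2.resize(S['frame'][180:300,240:373,::-1],(400,360),interpolation=cv2.INTER_CUBIC)
b=cv2.resize(w['frame'][60:300,150:416,::-1],(400,360),interpolation=cv2.INTER_CUBIC)
cv2.imwrite('pics/c1.png',np.hstack([a,b]))
from fit import proj; from fit2 import fish
P=np.array([env.state()['ee_pos']]); print(P,(proj(S,P)-[240,180])*3, (fish(w,P)-[150,60])*1.5)
E
```

```text
[567.62 -85.23  73.38  11.75  92.2  176.27]
[[0.3, 0.3], [0.1, -0.4], [-1.6, -0.5], [0.3, -0.0], [-0.0, -0.0], [0.4, -0.7], [0.3, 0.2], [-0.1, 0.4], [-0.4, 0.6]]
trip [ 619.1 -120.5  106.8]
trip home [ 621.9 -119.9   95.2]
rock [511.3  30.7  88.2]
rock on [513.   31.1  81.4]
start [510.7 -51.1  82.9]
start in [512.4 -50.8  76.1]
pin? [648.4 -68.4 114.6]
[[ 616.60373945 -120.26088354  100.20456041]] [[156.76603406 151.05129959]] [[156.73480746 234.9624049 ]]
```

View pics/c1.png

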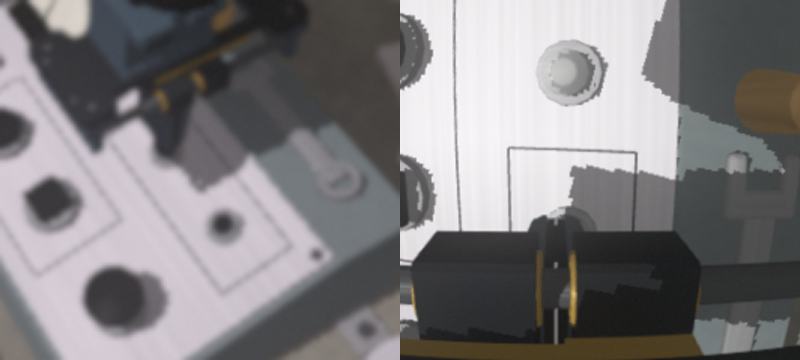

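Request:
send_rows:
  grip: [-1, -1]
  xyz:
    - [0.0005, 0, -0.001]
    - [0.0005, 0, -0.002]
  yaw: [0, 0]

```text
time_s: 4.72
ee_pos: [617.3, -120.3, 98.3]
ee_rot: [180.0, 0.0, 101.6]
force: [1.1, 0.8, -0.1]
gripper_width: 0.4
gripper_force: 0.0
```

Request:
send_rows:
  grip: [-1]
  xyz:
    - [0.0005, 0, -0.002]
  yaw: [0]

```text
time_s: 4.8
ee_pos: [617.8, -120.3, 96.4]
ee_rot: [180.0, 0.0, 101.6]
force: [-0.1, -0.3, -0.1]
gripper_width: 0.4
gripper_force: 0.0
```

Request:
send_rows:
  grip: [-1]
  xyz:
    - [0.0005, 0, -0.002]
  yaw: [0]

```text
time_s: 4.88
ee_pos: [618.2, -120.3, 94.1]
ee_rot: [180.0, 0.0, 101.6]
force: [-0.5, 0.4, 0.3]
gripper_width: 0.5
gripper_force: 0.0
```

```bash
python3 - <<'E' | tail -4
from workcell import env, eyes
import cv2, pickle, numpy as np
S=eyes.grab_frame('side');T=eyes.grab_frame('top');pickle.dump((S,T),open('c2.pkl','wb'))
a=cv2.resize(S['frame'][195:270,255:325,::-1],(560,600),interpolation=cv2.INTER_CUBIC)
b=cv2.resize(T['frame'][170:202,320:350,::-1],(240,256),interpolation=cv2.INTER_CUBIC)
b=np.vstack([b,np.zeros((344,240,3),np.uint8)])
from fit import proj,panel
P=env.state()['ee_pos']; print(P)
pp=np.load('p2.npy'); pp1=np.load('p.npy')
pts=np.array([P,panel(pp,np.array([50,-45,10.])),panel(pp1,np.array([50,-45,10.]))])
print((proj(S,pts)-[255,195]+.5)*8-.5);print((proj(T,pts)-[320,170]+.5)*8-.5)
cv2.imwrite('pics/c2.png',np.hstack([a,b]))
E
```

```text
[321.89307251 279.00518046]]
[[126.22145786 165.22705943]
 [125.7670547  153.82325281]
 [125.15522881 148.54278208]]
```

View pics/c2.png

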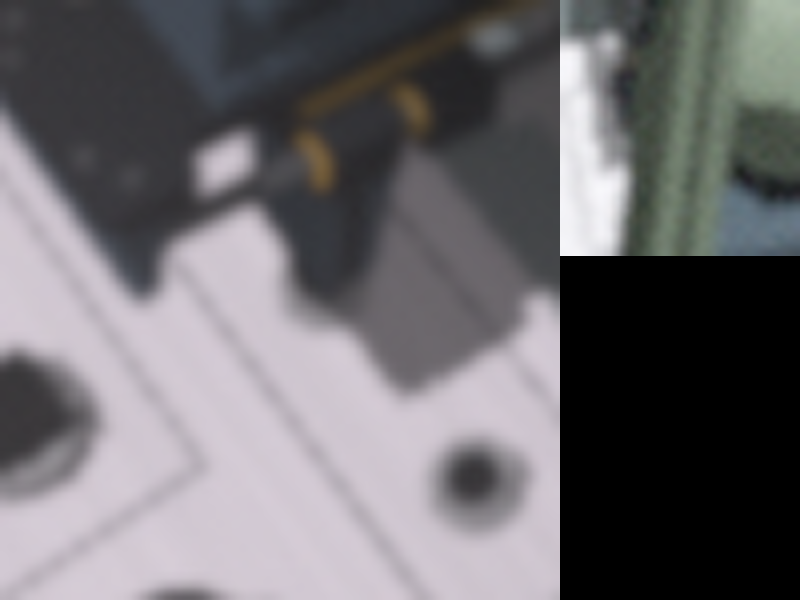

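The fingertip at (330,295) covers the breaker nut, centred near (333,285), so the horizontal alignment is right. I'll keep going down in small steps, watching the force.

Request:
send_rows:
  grip: [-1, -1]
  xyz:
    - [0, 0, -0.001]
    - [0, 0, -0.0015]
  yaw: [0, 0]

```text
time_s: 5.15
ee_pos: [618.1, -120.3, 92.6]
ee_rot: [-180.0, -0.0, 101.6]
force: [-0.8, 0.1, 0.4]
gripper_width: 0.4
gripper_force: 0.0
```

Request:
send_rows:
  grip: [-1, -1]
  xyz:
    - [0, 0, -0.001]
    - [0, 0, -0.0015]
  yaw: [0, 0]

```text
time_s: 5.32
ee_pos: [618.1, -120.3, 91.1]
ee_rot: [180.0, 0.0, 101.6]
force: [-0.1, 0.2, 0.5]
gripper_width: 0.5
gripper_force: 0.0
```

```bash
cat > tri.py <<'E'
import pickle,numpy as np
from fit2 import W
from fit import proj
T,S=[pickle.load(open(n+'.pkl','rb')) for n in('top','side')]
def ray(f,p,fe=False):
    d=(np.array(p)-[f['cx'],f['cy']])/f['fx']
    if fe:
        t=np.hypot(*d); v=np.r_[d/t*np.sin(t),np.cos(t)]
    else: v=np.r_[d,1]
    v=f['pose'][:3,:3]@v; return f['pose'][:3,3],v/np.linalg.norm(v)
def tri(rs):
    A=[np.eye(3)-np.outer(v,v) for o,v in rs]; X=np.linalg.solve(sum(A),sum(a@o for a,(o,v) in zip(A,rs)))
    return X.round(1),[round(float(np.linalg.norm(a@(X-o))),1) for a,(o,v) in zip(A,rs)]
t=lambda x,y:ray(T,((x+.5)/5-.5+240,(y+.5)/5-.5+135))
s=lambda x,y:ray(S,((x+.5)/3-.5+185,(y+.5)/3-.5+145))
w=lambda i,x,y:ray(W[i],((x+.5)*.64-.5,(y+.5)*.64-.5),True)
E
python3 - <<'E' | tail -12
from tri import *
D={'trip':[t(481,266),s(330,248),w(1,457,173)],'set':[t(602,245),s(388,328),w(1,457,272)],
'start':[t(358,455),s(169,234),w(0,357,284),w(1,334,63)],'stop':[t(654,405),s(279,402),w(1,330,282)],'sq':[t(484,432),s(214,305),w(1,335,155)],'BL':[t(153,576),s(53,161),w(0,307,126)],'TL':[t(97,277),s(229,48),w(0,531,119)]}
for k,r in D.items(): print(k,tri(r),'noW',tri(r[:2])[0], 't+w', tri([r[0]]+r[2:])[0],'s+w',tri(r[1:])[0])
S2=pickle.load(open('c2.pkl','rb'))[0]
P=np.array([[618.2,-120.3,94.1]]); print((proj(S2,P)-[255,195]+.5)*8-.5)
E
```

```text
rock on [513.   31.1  81.4]
start [510.7 -51.1  82.9]
start in [512.4 -50.8  76.1]
pin? [648.4 -68.4 114.6]
trip (array([ 621.2, -120. ,  109.3]), [1.7, 0.8, 2.5]) noW [ 622.7 -119.4  108.3] t+w [ 621.4 -120.2  104.9] s+w [ 619.8 -121.2  111.9]
set (array([ 637. , -192.6,  100.7]), [1.1, 1.3, 1.3]) noW [ 637.8 -192.    99.5] t+w [ 644.2 -201.2   51.7] s+w [ 636.7 -193.4  102.4]
start (array([513.4, -50.9,  85.2]), [1.7, 2.2, 0.4, 2.7]) noW [515.2 -49.9  82.3] t+w [512.7 -50.5  86.6] s+w [513.  -51.6  86. ]
stop (array([ 543.2, -220.7,   99.1]), [0.5, 1.1, 1.1]) noW [ 543.9 -220.5   97.9] t+w [ 542.7 -218.9  105.9] s+w [ 543.1 -221.    99.6]
sq (array([ 527.7, -124. ,   85.1]), [0.8, 0.9, 1.3]) noW [ 528.5 -123.6   83.7] t+w [ 527.4 -123.6   88. ] s+w [ 527.5 -124.7   86.4]
BL (array([445.6,  68.7,  61.2]), [2.1, 2.1, 1.0]) noW [445.8  69.7  60.2] t+w [443.7  69.2  51.9] s+w [446.8  67.2  63.7]
TL (array([616.4, 103.5, 107.1]), [0.8, 1.3, 0.5]) noW [616.6 103.3 107.3] t+w [615.4 103.4 109. ] s+w [617.  103.9 106.4]
[[305.75338714 296.92997653]]
```

Request:
send_rows:
  grip: [-1, -1]
  xyz:
    - [0, 0, -0.001]
    - [0, 0, -0.0015]
  yaw: [0, 0]

```text
time_s: 5.48
ee_pos: [618.2, -120.3, 89.8]
ee_rot: [180.0, 0.0, 101.6]
force: [-0.4, -0.6, 2.8]
gripper_width: 0.4
gripper_force: 1.2
```

```bash
python3 - <<'E' | tail -4
from workcell import env, eyes
s=env.state(); print(s['ee_pos'],s['force'],s['torque'],s['effort'])
import cv2, pickle, numpy as np
w=eyes.grab_frame('wrist');pickle.dump(w,open('w3.pkl','wb'))
S=pickle.load(open('side.pkl','rb'))
a=cv2.resize(w['frame'][160:260,190:290,::-1],(600,600),interpolation=cv2.INTER_CUBIC)
from fit2 import fish
print((fish(w,np.array([s['ee_pos'],[621.2,-120,109.3]]))-[190,160]+.5)*6)
cv2.imwrite('pics/c3.png',a)
E
```

```text
start in [512.4 -50.8  76.1]
pin? [648.4 -68.4 114.6]
[[389.37875693 342.58437307]
 [418.37368155 404.43491483]]
```

View pics/c3.png

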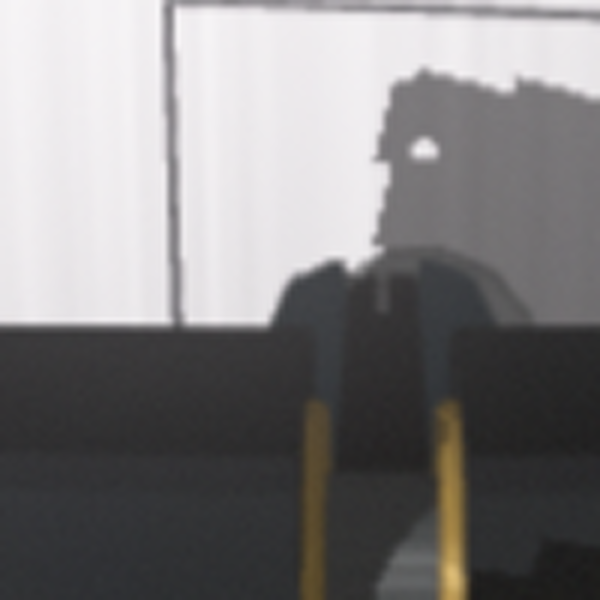

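Contact starts at z≈89.8. In the crop the nut arc shows just uphill of the fingers, with its centre near x=430 against 385 for the tip. I'll press on in steps.

Request:
send_rows:
  grip: [-1, -1]
  xyz:
    - [0, 0, -0.001]
    - [0, 0, -0.0015]
  yaw: [0, 0]

```text
time_s: 5.7
ee_pos: [618.5, -120.3, 89.0]
ee_rot: [179.9, 0.0, 101.6]
force: [-0.6, 0.4, 5.0]
gripper_width: 0.4
gripper_force: 2.4
```

Request:
send_rows:
  grip: [-1, -1]
  xyz:
    - [0, 0, -0.001]
    - [0, 0, -0.0015]
  yaw: [0, 0]

```text
time_s: 5.87
ee_pos: [618.8, -120.2, 87.4]
ee_rot: [179.9, 0.0, 101.6]
force: [-0.9, 1.3, 4.8]
gripper_width: -0.0
gripper_force: 2.5
```

The force holds steady at about 5 N, so this is the breaker button. I'll continue along the normal until it bottoms out.

Request:
send_rows:
  grip: [-1, -1, -1, -1, -1]
  xyz:
    - [0.0004, 0, -0.0015]
    - [0.0007, 0, -0.003]
    - [0.001, 0, -0.0045]
    - [0.0014, 0, -0.006]
    - [0.0015, 0, -0.007]
  yaw: [0, 0, 0, 0, 0]

```text
time_s: 6.28
ee_pos: [620.5, -119.9, 80.3]
ee_rot: [179.9, -0.0, 101.6]
force: [0.7, 1.5, 5.2]
gripper_width: 0.7
gripper_force: 2.5
```

Request:
send_rows:
  grip: [-1, -1]
  xyz:
    - [0, 0, -0.001]
    - [0.0003, 0, -0.0015]
  yaw: [0, 0]

```text
time_s: 6.45
ee_pos: [620.9, -119.8, 78.9]
ee_rot: [179.9, -0.0, 101.6]
force: [0.1, 2.1, 5.1]
gripper_width: 0.5
gripper_force: 2.5
```

Request:
send_rows:
  grip: [-1, -1]
  xyz:
    - [0, 0, -0.001]
    - [0.0003, 0, -0.0015]
  yaw: [0, 0]

```text
time_s: 6.62
ee_pos: [621.2, -119.8, 77.8]
ee_rot: [179.9, -0.0, 101.6]
force: [-0.1, 3.1, 8.6]
gripper_width: 0.3
gripper_force: 4.6
```

Request:
send_rows:
  grip: [-1, -1, -1]
  xyz:
    - [0, 0, -0.001]
    - [0, 0, -0.0015]
    - [0, 0, -0.0015]
  yaw: [0, 0, 0]

```text
time_s: 6.87
ee_pos: [621.3, -119.8, 77.6]
ee_rot: [179.8, 0.0, 101.6]
force: [-2.9, 1.8, 10.9]
gripper_width: 0.7
gripper_force: 6.4
```

Request:
send_rows:
  grip: [-1, -1, -1]
  xyz:
    - [0, 0, -0.0015]
    - [0, 0, -0.003]
    - [0, 0, -0.003]
  yaw: [0, 0, 0]

```text
time_s: 7.12
ee_pos: [621.5, -119.8, 77.2]
ee_rot: [179.7, 0.0, 101.6]
force: [-6.0, 2.9, 24.4]
gripper_width: 0.4
gripper_force: 12.7
```

Request:
send_rows:
  grip: [-1, -1, -1, -1, -1]
  xyz:
    - [-0.004, 0, 0.015]
    - [-0.01, 0, 0.04]
    - [-0.01, 0, 0.075]
    - [-0.01, 0, 0.1]
    - [-0.01, 0, 0.1]
  yaw: [0, 0, 0, 0, 0]

```text
time_s: 7.53
ee_pos: [613.3, -121.0, 177.9]
ee_rot: [179.4, 0.3, 101.6]
force: [0.0, -0.1, 1.1]
gripper_width: 0.3
gripper_force: 0.0
```

Request:
send_rows:
  grip: [-1, -1, -1, -1, -1, -1, -1, -1]
  xyz:
    - [-0.021, 0.032, 0]
    - [-0.042, 0.064, 0]
    - [-0.063, 0.096, 0]
    - [-0.084, 0.128, 0]
    - [-0.105, 0.152, -0.02]
    - [-0.105, 0.152, -0.055]
    - [-0.105, 0.152, -0.08]
    - [-0.105, 0.152, -0.08]
  yaw: [0, 0, 0, 0, 0, 0, 0, 0]

```text
time_s: 8.2
ee_pos: [500.2, 32.0, 87.2]
ee_rot: [-179.4, -0.1, 101.7]
force: [-0.3, -0.3, -0.2]
gripper_width: 0.3
gripper_force: 0.0
```

Request:
send_rows:
  grip: [-1, -1, -1]
  xyz:
    - [0, 0, -0.003]
    - [0.001, 0, -0.006]
    - [0.001, 0, -0.007]
  yaw: [0, 0, 0]

```text
time_s: 8.45
ee_pos: [507.7, 31.4, 86.1]
ee_rot: [179.9, 0.0, 101.6]
force: [0.2, 0.2, 0.3]
gripper_width: 0.2
gripper_force: 0.0
```

Request:
send_rows:
  grip: [-1, -1, -1, -1, -1, -1]
  xyz:
    - [0.0015, 0, -0.003]
    - [0.002, 0, -0.006]
    - [0.003, 0, -0.008]
    - [0.0035, 0, -0.01]
    - [0.004, 0, -0.011]
    - [0.004, 0, -0.012]
  yaw: [0, 0, 0, 0, 0, 0]

```text
time_s: 8.95
ee_pos: [510.5, 31.7, 73.2]
ee_rot: [180.0, 0.0, 101.6]
force: [1.1, 1.1, 2.8]
gripper_width: 0.5
gripper_force: 1.6
```

Request:
send_rows:
  grip: [-1, -1]
  xyz:
    - [0.0005, 0, -0.001]
    - [0.0005, 0, -0.002]
  yaw: [0, 0]

```text
time_s: 9.12
ee_pos: [511.5, 31.8, 71.7]
ee_rot: [179.9, 0.0, 101.6]
force: [0.5, 0.9, 3.2]
gripper_width: 0.4
gripper_force: 1.7
```

Request:
send_rows:
  grip: [-1, -1]
  xyz:
    - [0.0005, 0, -0.001]
    - [0.0005, 0, -0.002]
  yaw: [0, 0]

```text
time_s: 9.28
ee_pos: [512.5, 32.0, 69.8]
ee_rot: [179.8, 0.0, 101.6]
force: [2.4, 1.4, 3.8]
gripper_width: 0.6
gripper_force: 2.0
```

Request:
send_rows:
  grip: [-1, -1, -1]
  xyz:
    - [0, 0, -0.001]
    - [0.0005, 0, -0.002]
    - [0.0005, 0, -0.003]
  yaw: [0, 0, 0]

```text
time_s: 9.53
ee_pos: [512.9, 31.8, 66.6]
ee_rot: [179.9, 0.0, 101.6]
force: [3.0, 0.8, 3.8]
gripper_width: 0.7
gripper_force: 1.8
```

Request:
send_rows:
  grip: [-1, -1, -1]
  xyz:
    - [0, 0, -0.001]
    - [0.0005, 0, -0.002]
    - [0.0005, 0, -0.003]
  yaw: [0, 0, 0]

```text
time_s: 9.78
ee_pos: [511.7, 31.5, 63.6]
ee_rot: [-179.9, 0.0, 101.6]
force: [-2.2, -0.7, 15.3]
gripper_width: 0.5
gripper_force: 7.8
```

Request:
send_rows:
  grip: [-1, -1, -1]
  xyz:
    - [0, 0, -0.001]
    - [0, 0, -0.002]
    - [0, 0, -0.002]
  yaw: [0, 0, 0]

```text
time_s: 10.03
ee_pos: [511.7, 31.5, 63.4]
ee_rot: [-180.0, 0.0, 101.6]
force: [-4.0, -0.2, 20.9]
gripper_width: 0.7
gripper_force: 10.5
```

Request:
send_rows:
  grip: [-1, -1, -1, -1, -1, -1, -1, -1]
  xyz:
    - [-0.004, 0, 0.03]
    - [-0.005, 0, 0.07]
    - [-0.005, -0.01, 0.11]
    - [0.01, -0.04, 0.14]
    - [0.02, -0.075, 0.16]
    - [0.03, -0.11, 0.175]
    - [0.04, -0.145, 0.19]
    - [0.04, -0.18, 0.2]
  yaw: [0, 0, 0, 0, 0, 0, 0, 0]

```text
time_s: 10.7
ee_pos: [552.4, -150.2, 261.3]
ee_rot: [-179.9, -0.0, 101.6]
force: [0.4, 0.9, 0.6]
gripper_width: 0.5
gripper_force: 0.0
```

Request:
send_rows:
  grip: [-1, -1]
  xyz:
    - [0, 0, 0]
    - [0, 0, 0]
  yaw: [0, 0]

```text
time_s: 10.87
ee_pos: [550.9, -149.8, 260.0]
ee_rot: [-179.8, -0.1, 101.4]
force: [-0.2, 0.1, -0.6]
gripper_width: 0.4
gripper_force: 0.0
```

```bash
python3 - <<'E' | tail -1
from workcell import env, eyes
import cv2, pickle, numpy as np
w=eyes.grab_frame('wrist');S=eyes.grab_frame('side');pickle.dump((w,S),open('w4.pkl','wb'))
a=cv2.resize(w['frame'][0:215,170:400,::-1],(440,411),interpolation=cv2.INTER_CUBIC)
b=cv2.resize(S['frame'][150:270,190:295,::-1],(360,411),interpolation=cv2.INTER_CUBIC)
cv2.imwrite('pics/w4.png',np.hstack([a,b])); print(env.state()['ee_pos'])
E
```

```text
[ 550.83207752 -147.59428157  259.67310502]
```

View pics/w4.png

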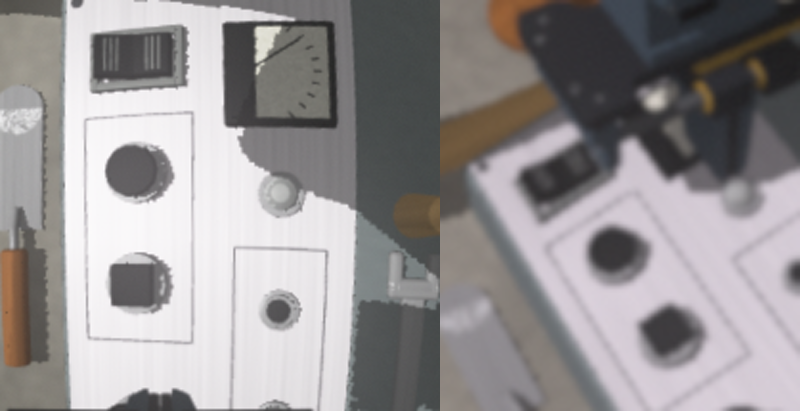

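The tripped breaker's button at (279,311) is now centred in its nut, so it's home. The rocker at (140,55) has its far half down. Next is the round start button at (133,170).

Request:
send_rows:
  grip: [-1, -1, -1, -1, -1, -1, -1, -1]
  xyz:
    - [-0.014, 0.032, -0.01]
    - [-0.028, 0.064, -0.02]
    - [-0.043, 0.096, -0.04]
    - [-0.043, 0.096, -0.075]
    - [-0.043, 0.096, -0.11]
    - [-0.043, 0.096, -0.145]
    - [-0.043, 0.096, -0.165]
    - [-0.043, 0.096, -0.165]
  yaw: [0, 0, 0, 0, 0, 0, 0, 0]

```text
time_s: 11.63
ee_pos: [504.0, -50.2, 91.3]
ee_rot: [-179.3, -0.2, 101.8]
force: [-0.7, 0.3, 0.0]
gripper_width: 0.8
gripper_force: 0.0
```

Request:
send_rows:
  grip: [-1, -1]
  xyz:
    - [0, 0, 0]
    - [0, 0, 0]
  yaw: [0, 0]

```text
time_s: 11.8
ee_pos: [509.9, -51.7, 97.4]
ee_rot: [179.9, 0.0, 101.7]
force: [0.9, -0.2, 1.0]
gripper_width: 0.5
gripper_force: 0.0
```

Request:
send_rows:
  grip: [-1, -1, -1, -1, -1, -1]
  xyz:
    - [0, 0, -0.007]
    - [0, 0, -0.014]
    - [0.001, 0, -0.019]
    - [0.001, 0, -0.023]
    - [0.001, 0, -0.025]
    - [0.001, 0, -0.025]
  yaw: [0, 0, 0, 0, 0, 0]

```text
time_s: 12.3
ee_pos: [509.8, -52.3, 70.7]
ee_rot: [-179.9, -0.0, 101.6]
force: [0.5, 0.8, -0.6]
gripper_width: 0.5
gripper_force: 0.0
```

Request:
send_rows:
  grip: [-1, -1, -1]
  xyz:
    - [0, 0, -0.002]
    - [0.0005, 0, -0.003]
    - [0.0005, 0, -0.003]
  yaw: [0, 0, 0]

```text
time_s: 12.55
ee_pos: [510.8, -52.3, 68.2]
ee_rot: [180.0, -0.0, 101.6]
force: [-0.0, 0.1, 0.1]
gripper_width: 0.3
gripper_force: 0.0
```

Request:
send_rows:
  grip: [-1, -1, -1]
  xyz:
    - [0, 0, -0.002]
    - [0.0005, 0, -0.003]
    - [0.0005, 0, -0.003]
  yaw: [0, 0, 0]

```text
time_s: 12.8
ee_pos: [511.3, -52.3, 65.2]
ee_rot: [180.0, 0.0, 101.6]
force: [-0.2, -0.3, 1.3]
gripper_width: 0.7
gripper_force: 0.7
```

Request:
send_rows:
  grip: [-1, -1, -1, -1]
  xyz:
    - [0.0005, 0, -0.002]
    - [0.001, 0, -0.004]
    - [0.0015, 0, -0.006]
    - [0.0015, 0, -0.0065]
  yaw: [0, 0, 0, 0]

```text
time_s: 13.13
ee_pos: [512.9, -52.0, 59.0]
ee_rot: [180.0, -0.0, 101.6]
force: [-2.2, 1.3, 9.2]
gripper_width: 0.4
gripper_force: 4.4
```

Request:
send_rows:
  grip: [-1, -1, -1, -1]
  xyz:
    - [0, 0, -0.001]
    - [0, 0, -0.0015]
    - [0, 0, -0.0015]
    - [0, 0, -0.0015]
  yaw: [0, 0, 0, 0]

```text
time_s: 13.47
ee_pos: [513.0, -52.1, 58.8]
ee_rot: [179.9, -0.0, 101.6]
force: [-3.9, 1.2, 13.3]
gripper_width: 0.4
gripper_force: 7.1
```

Fully pressed since about 13.1 s. I'll hold for about two seconds in all.

Request:
send_rows:
  grip: [-1, -1, -1, -1, -1, -1, -1, -1]
  xyz:
    - [0, 0, 0]
    - [0, 0, 0]
    - [0, 0, 0]
    - [0, 0, 0]
    - [0, 0, 0]
    - [0, 0, 0]
    - [0, 0, 0]
    - [0, 0, 0]
  yaw: [0, 0, 0, 0, 0, 0, 0, 0]

```text
time_s: 14.13
ee_pos: [513.0, -52.0, 58.8]
ee_rot: [179.9, -0.0, 101.6]
force: [-4.5, 1.0, 13.5]
gripper_width: 0.1
gripper_force: 7.1
```

Request:
send_rows:
  grip: [-1, -1, -1, -1, -1, -1, -1, -1]
  xyz:
    - [0, 0, 0]
    - [0, 0, 0]
    - [0, 0, 0]
    - [0, 0, 0]
    - [0, 0, 0]
    - [0, 0, 0]
    - [0, 0, 0]
    - [0, 0, 0]
  yaw: [0, 0, 0, 0, 0, 0, 0, 0]

```text
time_s: 14.8
ee_pos: [513.0, -52.0, 58.8]
ee_rot: [179.9, -0.0, 101.6]
force: [-3.9, 1.8, 14.4]
gripper_width: 0.8
gripper_force: 7.1
```

Request:
send_rows:
  grip: [-1, -1, -1, -1, -1, -1, -1, -1]
  xyz:
    - [0, 0, 0]
    - [0, 0, 0]
    - [0, 0, 0]
    - [-0.005, 0, 0.02]
    - [-0.008, 0, 0.05]
    - [-0.008, 0, 0.09]
    - [-0.008, 0, 0.13]
    - [-0.008, 0, 0.15]
  yaw: [0, 0, 0, 0, 0, 0, 0, 0]

```text
time_s: 15.47
ee_pos: [506.8, -52.6, 211.7]
ee_rot: [179.6, 0.1, 101.6]
force: [0.5, 0.1, 0.7]
gripper_width: 0.2
gripper_force: 0.0
```

Request:
send_rows:
  grip: [-1, -1, -1, -1]
  xyz:
    - [0, 0, 0]
    - [0, 0, 0]
    - [0, 0, 0]
    - [0, 0, 0]
  yaw: [0, 0, 0, 0]

```text
time_s: 15.8
ee_pos: [503.6, -52.2, 205.2]
ee_rot: [-179.8, -0.1, 101.6]
force: [-0.3, 0.0, 0.6]
gripper_width: 0.6
gripper_force: 0.0
```

```bash
python3 - <<'E'
from workcell import env
s=env.state(); print(s['ee_pos'],s['force']); print(env.job_done())
E
```

```text
[503.58328465 -52.16831406 205.21349325] [-0.257545    0.03073651  0.56872198]
the job is handed in; nothing more can be done
None
```

I handed the job in at about 16 s, with no verdict returned: breaker pushed home, rocker switched on, and start held fully in for about two seconds, then released; the fingertips never went near the inching button, the stop button or the loose things.

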